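# Stack the sieve set on the shaker

### The job

Get the sieve set ready for grading shell sand: seat the steel catch pan in the round seat of the shaker, stack on it the fine (blue), the medium (yellow) and the coarse (red) sieve in that order upwards, and close the top with the lid, each piece fully home, level and let go. Set every piece down, do not drop it, and leave the shells, the dish and the magnifier where they are.

Things in the scene. Friction and masses are not known exactly. Their poses are not given: they have to be found in the camera images.
- shaker: Small grey sieve shaker fixed to the table, housing 130 (x) x 120 (y) x 38 mm high, dial and red switch on its -x face. Seat in the middle of its top: a black rubber plate 42 mm above the table inside an aluminium lip of 66 mm inner and 74 mm outer diameter, 6 mm higher than the plate. Origin: centre of the underside, straight below the seat's centre; z up.
- catch_pan: Round open pan of bare steel, no mesh, 60 mm across, 54 mm inside the rim, 40 mm tall; the lowest 6 mm taper in to 48 mm across. Home: its underside on the seat's rubber plate (3 mm play). Origin: centre of the underside, z up. Loose, 75-155 g. Grip it across near the rim, with the fingers clear of the seat's lip.
- fine_sieve: Fine sieve: blue frame with plain grey gauze, 60 mm across, rim 54 mm inside, 45 mm tall. Foot below: 41 mm across, tapering to 51 at 7 mm, straight to 10 mm, then a 60 mm shoulder that comes to rest on the rim below (1.5 mm play). Origin: centre of underside, z up. Loose, 80-170 g. Grip high across the frame, clear of the rim below. Home: underside 30 mm above the pan's.
- medium_sieve: Medium sieve: yellow frame, steel wire mesh of 4 mm pitch, otherwise just like the fine sieve (60 mm across, 45 mm tall, same foot, rim, origin and mass). On the fine sieve its underside is 35 mm above that sieve's underside.
- coarse_sieve: Coarse sieve: red frame, wide steel wire mesh of 7.5 mm pitch over black, otherwise just like the fine sieve (60 mm across, 45 mm tall, same foot, rim, origin and mass). On the medium sieve its underside is 35 mm above that sieve's underside.
- lid: Aluminium lid, knob up: the same foot as the sieves (41 tapering to 51 mm, 10 mm high), above it a 60 mm disc from 10 to 15 mm height, in its centre a black knob 22 mm in diameter, 15 to 47 mm above the underside, to grip it by. Home: underside 35 mm above the coarse sieve's. Origin: centre of the underside, z up. Loose, 60-130 g.
- whelk_shell: Brown spiral whelk shell lying on its side among the sieves, 76 mm long along its x axis, 43 mm across, 42 mm high. Bystander, loose. Origin: centre of the underside.
- cockle_shell: Cream ribbed cockle shell lying hollow side down, 46 x 48 mm, 19 mm high. Bystander, loose. Origin: centre of the underside.
- dish: Shallow grey ceramic dish, 92 mm across, 26 mm high, empty. Bystander, loose. Origin: centre of the underside.
- magnifier: Brass magnifier on a stand behind the shaker: foot 90 mm across, post up to 170 mm, round lens 78 mm across held level at about 165 mm height, 40 mm from the post along the magnifier's own -x axis, pointing away from the robot. Bystander, loose. Origin: centre of the foot's underside.

How it is judged:
By the outcome, as a careful person would: the job done as asked, in the order asked, and still so for the second after the job is handed in, with the robot touching nothing.
It also fails if it takes over 122 s, if anything falls off the work surface, if the arm or the gripper's body presses on something with over 40 N, if the wrist force passes 120 N, or if a joint passes its speed limit or range.

### The arm

A 7-joint arm with a two-finger parallel gripper is mounted at the origin on the work surface. World frame = base frame: x ahead of the robot, y to its left, z up, the work surface at z = 0. Lengths are in m, angles in rad, forces in N, time in s.
With the tool pointing down it reaches from about 0.4 to 0.85 m from the base axis. Payload 10.4 kg.
Tool frame: the origin (TCP) lies on the mounting face of the last link; the fingertips stand r.tips_ahead ahead of it and the grasp point (between the pads) lies 164 mm ahead of it (r.tips_ahead is the distance from the TCP to the fingertips, in m); z points along the fingers, y is the line along which they close (so a half turn about z gives the same grasp; the last joint's range is limited). The gripper opens to 87 mm and grips with 3 to 60 N. Pads are 19 mm wide; open, the fingers measure 117 mm over their backs; the gripper's body (75 mm by 190 mm) begins 51 mm behind the grasp point.
Start: joints at [-1.352, 0.332, -0.065, 1.46, 0.022, 1.35, -0.088], TCP at [0.15, 0.607, 0.405] pointing down, gripper open.
Joint ranges: [-2.6, 2.6], [-0.5, 2.12], [-1.47, 1.34], [0.16, 2.42], [-1.27, 4.41], [0.06, 2.06], [-2.6, 2.6]. Speed limits (rad/s): [2.22, 2.22, 2.79, 2.79, 3.14, 3.14, 3.14].

### API

Orientations are given as a unit quaternion [x, y, z, w].
In Python, from bench import telemetry, imaging, job, r gives the robot as it stands.
- The arm moves only by the tool move_arm, never from a script. Its argument "steps" is a list of rows, each an object of numbers: "dx", "dy", "dz": the shift along the tool's x, y, z in cm; "spin": the turn about the tool's z in rad. In form: [{"dx": .., "dy": .., "dz": .., "spin": ..}, ...]. A call has 1 to 12 rows; each row shifts and turns the commanded pose from where the row before left it, along the tool's axes as they then stand; what a row does not reach is not made up. A row lasts 1/10 s, in which the tool goes at most 50 mm and 8.59 degrees, less where a joint would pass 70% of its speed; a pose out of reach is approached as far as the arm can. A call with a gripper value outside its range is refused whole. "claw" is the finger opening in cm, from 0 to 8.7, set as the call begins (left out, the last holds). The fingers move at their own pace and stop on an object; "squeeze" is the grip in N (left out, the last holds). Time passes only in rows, so rows that do not move let the fingers close. It gives the time, the measured TCP pose, the force, the opening and the grip force at its end, in the units of the state.
- telemetry.read_state(): the state, without advancing time (a new reading comes with each control period).
- imaging.camera(name): name is "scene" or "top" or "wrist"; returns a dict with "img" (480x640x3 uint8, red, green, blue), "camera_matrix" (3x3 intrinsics, pixels), "R" (3x3) and "t" (3): a world point X has camera coordinates R X + t. Camera axes: x right, y down, z forward; pixel columns grow to the right and rows downward; lengths in m; the calibration is good to about 2 mm. The wrist camera is an equidistant fisheye: a pixel r from the principal point sees the ray r / f radians off the axis. A picture is of the moment at which its call begins. There is no depth.
- job.close_job(): hands the job in; it is judged then, once.
The state is a dict: "time": time; "joint_positions": joint angles; "joint_vel": joint speeds; "joint_torque": joint torques, N m; "ee_pos": TCP position; "eef_rot": TCP orientation; "ft_force": force on the tool from outside, world axes, zero at the start; "torque": the same for the moment, N m; "width": finger opening in m; "grip_force": force on a finger pad.
Only numpy, scipy, OpenCV 4.12 (cv2) and the standard library are available. Lean on these libraries where they do the work, as an engineer would, in place of code of your own. Each camera call takes 0.05 s, during which the arm holds its last target. There are 200 camera calls.

## Working session

There is one attempt and no reset: what is moved stays moved. The work goes in short steps, Python scripts to look and compute and a tool call to move; the robot and the scene stay as the last step left them, time stands still between calls to the robot, and variables do not carry over. Pictures are saved under pics/ and viewed, at most 14 in all, crops included, and the job is handed in when it is done.

Besides the shell and the picture viewer there is one more tool, called after "Emit:" as name(argument=value, ...) on one line, values as JSON. move_arm: Moves the arm, as the interface text tells. Its arguments: {"type":"object","properties":{"steps":{"type":"array","items":{"type":"object","properties":{"dx":{"type":"number"},"dy":{"type":"number"},"dz":{"type":"number"},"spin":{"type":"number"}}}},"claw":{"type":"number"},"squeeze":{"type":"number"}},"required":["steps"]}

```bash
mkdir -p pics; python3 - <<'E'
from bench import telemetry, imaging, r
import cv2,numpy as np
print(r.tips_ahead)
s=telemetry.read_state()
for k,v in s.items(): print(k,np.round(v,3))
for n in("scene","top","wrist"):
    c=imaging.camera(n); cv2.imwrite(f"pics/{n}0.png",c["img"][:,:,::-1])
    print(n,np.round(c["camera_matrix"],1).tolist(),np.round(c["R"],3).tolist(),np.round(c["t"],3))
    print(np.round(-c["R"].T@c["t"],3))
E
```

```text
0.1822
time 0.0
joint_positions [-1.352  0.333 -0.065  1.461  0.022  1.35  -0.088]
joint_vel [ 0.     0.001 -0.     0.001 -0.001 -0.003 -0.002]
joint_torque [ 0.0000e+00 -6.2326e+01  2.5000e-02 -3.8989e+01 -6.1000e-02  4.0000e-02
  0.0000e+00]
ee_pos [0.15  0.607 0.404]
eef_rot [ 0.121  0.993 -0.001 -0.   ]
ft_force [ 0.011 -0.432 -0.237]
torque [0.01 0.03 0.04]
grip_force 0.0
width 0.087
scene [[565.8, 0.0, 326.1], [0.0, 565.8, 243.4], [0.0, 0.0, 1.0]] [[0.863, 0.504, -0.006], [0.368, -0.638, -0.676], [-0.345, 0.582, -0.737]] [-0.49  -0.186  1.52 ]
[ 1.016 -0.755  0.991]
top [[560.8, 0.0, 326.7], [0.0, 560.8, 227.1], [0.0, 0.0, 1.0]] [[0.023, -1.0, -0.001], [-0.993, -0.023, -0.115], [0.115, 0.004, -0.993]] [-0.023  0.545  1.119]
[ 0.412 -0.014  1.175]
wrist [[371.6, 0.0, 317.6], [0.0, 371.6, 238.1], [0.0, 0.0, 1.0]] [[0.241, 0.971, -0.001], [0.932, -0.231, 0.279], [0.271, -0.068, -0.96]] [-0.624 -0.034  0.39 ]
[0.076 0.624 0.383]
```

View pics/scene0.png

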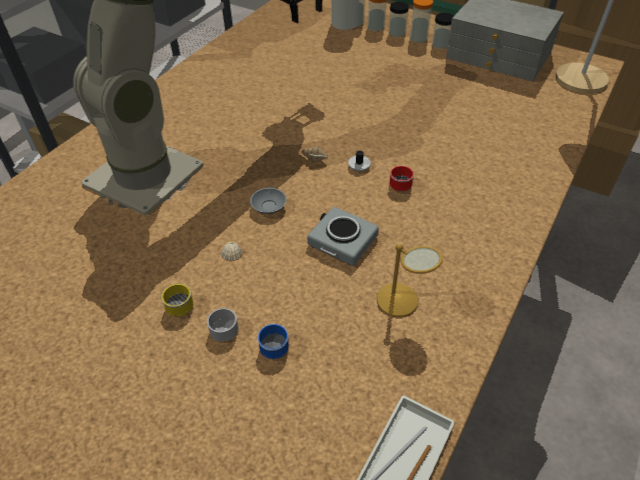

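View pics/top0.png

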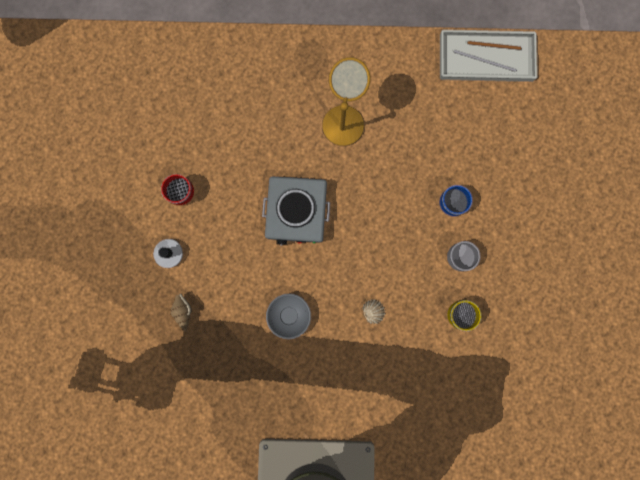

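The scene view shows the shaker at about (343,232), and the blue, pan and yellow pieces at (273,342), (223,325) and (178,301). Red is at (401,179) and the lid at (360,162). The top view has the seat at (296,208), red (177,190), lid (168,253), blue (456,200), pan (464,256), yellow (466,315) and the magnifier foot at (343,126).

```bash
cat > h.py <<'E'
import cv2,numpy as np
from bench import telemetry, imaging
def rays(c,px,fish=False):
    K=c["camera_matrix"]; p=(np.atleast_2d(px)-K[:2,2])/[K[0,0],K[1,1]]
    if fish:
        a=np.linalg.norm(p,axis=1,keepdims=True); d=np.hstack([p/np.maximum(a,1e-9)*np.sin(a),np.cos(a)])
    else: d=np.hstack([p,np.ones((len(p),1))])
    return -c["R"].T@c["t"], d@c["R"]
def plane(c,px,z,fish=False):
    o,d=rays(c,px,fish); return o+d*((z-o[2])/d[:,2])[:,None]
def project(c,X,fish=False):
    q=np.atleast_2d(X)@c["R"].T+c["t"]; K=c["camera_matrix"]
    if fish:
        n=np.linalg.norm(q[:,:2],axis=1,keepdims=True); a=np.arctan2(n,q[:,2:]); p=q[:,:2]/n*a
    else: p=q[:,:2]/q[:,2:]
    return p*[K[0,0],K[1,1]]+K[:2,2]
def circ(P):
    A=np.c_[P[:,:2],np.ones(len(P))]; s=np.linalg.lstsq(A,(P[:,:2]**2).sum(1),rcond=None)[0]
    return s[:2]/2, np.sqrt(s[2]+(s[:2]**2).sum()/4)
E
python3 - <<'E'
from h import *
c=imaging.camera("top")
g={"seat":((296,208),.048),"red":((177,190),.045),"lid":((168,253),.015),"blue":((456,200),.045),"pan":((464,256),.04),"yellow":((466,315),.045),"magfoot":((343,126),0.01),"lens":((350,79),.165),"whelk":((181,311),.02),"dish":((289,316),.026),"cockle":((374,311),.01)}
for k,(p,z) in g.items(): print(k,np.round(plane(c,p,z)[0],3))
E
```

```text
seat [0.581 0.053 0.048]
red [0.613 0.298 0.045]
lid [0.485 0.317 0.015]
blue [ 0.605 -0.272  0.045]
pan [ 0.491 -0.289  0.04 ]
yellow [ 0.374 -0.291  0.045]
magfoot [ 0.765 -0.04   0.01 ]
lens [ 0.809 -0.048  0.165]
whelk [0.367 0.283 0.02 ]
dish [0.363 0.062 0.026]
cockle [ 0.376 -0.111  0.01 ]
```

Emit:
move_arm(steps=[{"spin": -0.121}, {"spin": -0.121}, {"dx": -2.7, "dy": -3.46}, {"dx": -2.7, "dy": -3.46}, {"dx": -2.7, "dy": -3.46}, {"dx": -2.7, "dy": -3.46}, {"dx": -2.7, "dy": -3.46}, {"dx": -2.7, "dy": -3.46}, {"dx": -2.7, "dy": -3.46}, {"dx": -2.7, "dy": -3.46}])

```text
$.steps[0]: bad value
```

Emit:
move_arm(steps=[{"dx": -2.7, "dy": -3.46}, {"dx": -2.7, "dy": -3.46}, {"dx": -2.7, "dy": -3.46}, {"dx": -2.7, "dy": -3.46}, {"dx": -2.7, "dy": -3.46}, {"dx": -2.7, "dy": -3.46}, {"dx": -2.7, "dy": -3.46}, {"dx": -2.7, "dy": -3.46}, {"dz": 5}, {"dz": 5}, {}, {}])

```text
$.steps[0]: bad value
```

Emit:
move_arm(steps=[{"dx": 0, "dy": 0, "dz": 0, "spin": -0.121}, {"dx": 0, "dy": 0, "dz": 0, "spin": -0.121}, {"dx": -2.7, "dy": -3.46, "dz": 0, "spin": 0}, {"dx": -2.7, "dy": -3.46, "dz": 0, "spin": 0}, {"dx": -2.7, "dy": -3.46, "dz": 0, "spin": 0}, {"dx": -2.7, "dy": -3.46, "dz": 0, "spin": 0}, {"dx": -2.7, "dy": -3.46, "dz": 0, "spin": 0}, {"dx": -2.7, "dy": -3.46, "dz": 0, "spin": 0}, {"dx": -2.7, "dy": -3.46, "dz": 0, "spin": 0}, {"dx": -2.7, "dy": -3.46, "dz": 0, "spin": 0}])

```text
time: 1.2
ee_pos: [0.3665, 0.3284, 0.4048]
eef_rot: [-0.0, 1.0, 0.0, 0.0]
ft_force: [0.5, -0.2, 0.4]
width: 0.0868
grip_force: 0.0
```

Emit:
move_arm(steps=[{"dx": -2.68, "dy": -3.44, "dz": 0, "spin": 0}, {"dx": -2.68, "dy": -3.44, "dz": 0, "spin": 0}, {"dx": -2.68, "dy": -3.44, "dz": 0, "spin": 0}, {"dx": -2.68, "dy": -3.44, "dz": 0, "spin": 0}, {"dx": -2.68, "dy": -3.44, "dz": 0, "spin": 0}, {"dx": -2.68, "dy": -3.44, "dz": 0, "spin": 0}, {"dx": -2.68, "dy": -3.44, "dz": 0, "spin": 0}, {"dx": -2.68, "dy": -3.44, "dz": 0, "spin": 0}, {"dx": 0, "dy": 0, "dz": 3.6, "spin": 0}, {"dx": 0, "dy": 0, "dz": 3.5, "spin": 0}, {"dx": 0, "dy": 0, "dz": 3.5, "spin": 0}, {"dx": 0, "dy": 0, "dz": 0, "spin": 0}])

```text
time: 2.4
ee_pos: [0.5785, 0.0549, 0.2942]
eef_rot: [-0.0, 1.0, -0.001, -0.004]
ft_force: [-1.5, -0.4, -0.3]
width: 0.087
grip_force: 0.0
```

```bash
python3 - <<'E'
from h import *
c=imaging.camera("wrist"); cv2.imwrite("pics/w1.png",c["img"][:,:,::-1])
print(np.round(telemetry.read_state()["ee_pos"],4),np.round(-c["R"].T@c["t"],3),np.round(c["R"],3).tolist())
E
```

```text
[0.5795 0.055  0.2973] [0.502 0.054 0.274] [[0.001, 1.0, -0.001], [0.962, -0.001, 0.272], [0.272, -0.002, -0.962]]
```

View pics/w1.png

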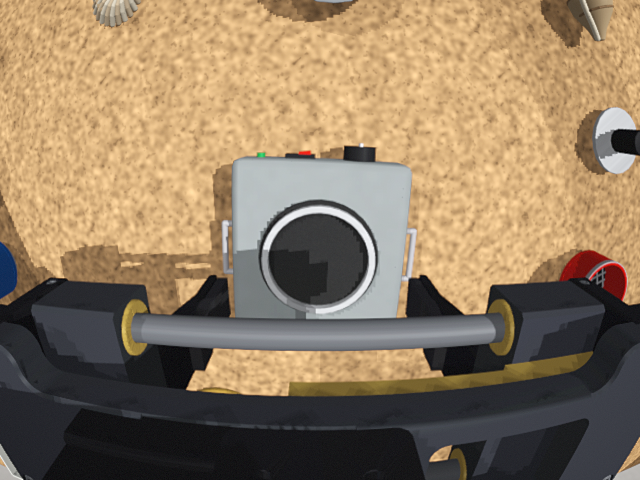

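The wrist view shows the seat ring centred at about (318,258), just above the gripper's crossbar. The red sieve is at (597,280) and the lid at (620,140).

```bash
cat >> h.py <<'E'
def ring(c,mask,z,c0=None,fish=True,R=.03):
    """outer edge of a rim: mask's largest blob, cast to z, robust circle"""
    n,l,s,_=cv2.connectedComponentsWithStats(mask.astype(np.uint8)); i=1+np.argmax(s[1:,4])
    k=max(cv2.findContours((l==i).astype(np.uint8),cv2.RETR_EXTERNAL,cv2.CHAIN_APPROX_NONE)[0],key=len)[:,0]
    P=plane(c,k.astype(float),z,fish); Q=P
    for _ in range(6):
        m,r=circ(Q); e=np.abs(np.linalg.norm(P[:,:2]-m,axis=1)-r); Q=P[e<max(.001,np.median(e)*1.5)]
    return np.round(m*1e3,1),round(r*1e3,1),len(Q),len(P),k.mean(0).round()
E
python3 - <<'E'
from h import *
c=imaging.camera("wrist"); im=c["img"].astype(int)
mk=(im.min(2)>185); mk[:170]=0; mk[316:]=0; mk[:,:240]=0; mk[:,390:]=0
print(ring(c,mk,.048)); print(telemetry.read_state()["ee_pos"])
# inner hole
h=cv2.morphologyEx(((im.max(2)<75)).astype(np.uint8),cv2.MORPH_CLOSE,np.ones((5,5))); h[:200]=0; h[312:]=0; h[:,:262]=0; h[:,375:]=0
print(ring(c,h,.042),ring(c,h,.048))
E
```

```text
(array([582.4,  53.9]), np.float64(35.0), 445, 445, array([330., 247.]))
[0.58025408 0.05493899 0.29933457]
(array([583.5,  53.7]), np.float64(32.0), 262, 263, array([318., 255.])) (array([581.5,  53.7]), np.float64(31.2), 262, 263, array([318., 255.]))
```

Emit:
move_arm(steps=[{"dx": 1.12, "dy": -4.3, "dz": 0, "spin": 0}, {"dx": 1.12, "dy": -4.3, "dz": 0, "spin": 0}, {"dx": 1.12, "dy": -4.3, "dz": 0, "spin": 0}, {"dx": 1.12, "dy": -4.3, "dz": 0, "spin": 0}, {"dx": 1.12, "dy": -4.3, "dz": 0, "spin": 0}, {"dx": 1.12, "dy": -4.3, "dz": 0, "spin": 0}, {"dx": 1.12, "dy": -4.3, "dz": 0, "spin": 0}, {"dx": 1.12, "dy": -4.3, "dz": 1, "spin": 0}, {"dx": 0, "dy": 0, "dz": 0, "spin": 0}, {"dx": 0, "dy": 0, "dz": 0, "spin": 0}])

```text
time: 3.5
ee_pos: [0.4907, -0.2904, 0.2908]
eef_rot: [0.001, 1.0, -0.0, 0.001]
ft_force: [0.6, 0.7, 0.5]
width: 0.0871
grip_force: 0.0
```

```bash
python3 - <<'E'
from h import *
c=imaging.camera("wrist"); cv2.imwrite("pics/w2.png",c["img"][:,:,::-1])
print(np.round(telemetry.read_state()["ee_pos"],4))
hsv=cv2.cvtColor(c["img"],cv2.COLOR_RGB2HSV).astype(int)
# predicted pan spot
print(project(c,[.491,-.289,.04],True))
mk=(hsv[...,1]<70)&(hsv[...,2]>80); mk[:190]=0; mk[312:]=0; mk[:,:250]=0; mk[:,385:]=0
print(ring(c,mk,.04))
b=(hsv[...,0]>105)&(hsv[...,0]<130)&(hsv[...,1]>140)
y=(hsv[...,0]>22)&(hsv[...,0]<34)&(hsv[...,1]>180)
print(b.sum(),ring(c,b,.045)); print(y.sum(),ring(c,y,.045))
E
```

```text
[ 0.4914 -0.289   0.2905]
[[321.4973602  250.84724999]]
(array([ 490.3, -291.9]), np.float64(31.3), 173, 263, array([316., 248.]))
1041 (array([ 587.9, -277.9]), np.float64(25.7), 121, 175, array([336., 360.]))
2253 (array([ 373.6, -292.1]), np.float64(28.5), 266, 266, array([316.,  66.]))
```

View pics/w2.png

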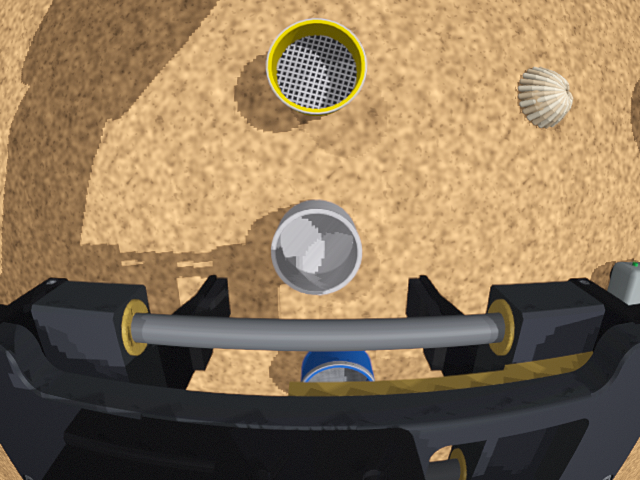

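Pan rim centred at (317,251), R about 31 mm against 30 expected, so the pan is at about (491,-292) mm. Yellow is at (316,66) and blue is partly hidden at (338,365).

Emit:
move_arm(steps=[{"dx": 0, "dy": -0.3, "dz": 2.5, "spin": 0}, {"dx": 0, "dy": 0, "dz": 2.5, "spin": 0}, {"dx": 0, "dy": 0, "dz": 2.5, "spin": 0}, {"dx": 0, "dy": 0, "dz": 2.0, "spin": 0}, {"dx": 0, "dy": 0, "dz": 0, "spin": 0}, {"dx": 0, "dy": 0, "dz": 0, "spin": 0}])

```text
time: 4.15
ee_pos: [0.4917, -0.2913, 0.1949]
eef_rot: [-0.001, 1.0, 0.0, 0.001]
ft_force: [-0.4, -0.8, 0.3]
width: 0.0873
grip_force: 0.0
```

Emit:
move_arm(claw=5.5, squeeze=15, steps=[{"dx": 0, "dy": 0, "dz": 0, "spin": 0}, {"dx": 0, "dy": 0, "dz": 0, "spin": 0}, {"dx": 0, "dy": 0, "dz": 0, "spin": 0}, {"dx": 0, "dy": 0, "dz": 0, "spin": 0}, {"dx": 0, "dy": 0, "dz": 0, "spin": 0}, {"dx": 0, "dy": 0, "dz": 0, "spin": 0}])

```text
time: 4.75
ee_pos: [0.4907, -0.2921, 0.194]
eef_rot: [-0.0, 1.0, 0.0, 0.0]
ft_force: [-1.0, 0.7, 3.9]
width: 0.0594
grip_force: 15.0
```

Emit:
move_arm(steps=[{"dx": 0, "dy": 0, "dz": -1.5, "spin": 0}, {"dx": 0, "dy": 0, "dz": -3, "spin": 0}, {"dx": 0, "dy": 0, "dz": -3, "spin": 0}, {"dx": 0, "dy": 0, "dz": -3, "spin": 0}, {"dx": -1.14, "dy": 4.33, "dz": 0, "spin": 0}, {"dx": -1.14, "dy": 4.33, "dz": 0, "spin": 0}, {"dx": -1.14, "dy": 4.33, "dz": 0, "spin": 0}, {"dx": -1.14, "dy": 4.33, "dz": 0, "spin": 0}, {"dx": -1.14, "dy": 4.33, "dz": 0, "spin": 0}, {"dx": -1.14, "dy": 4.33, "dz": 0, "spin": 0}, {"dx": -1.14, "dy": 4.33, "dz": 0, "spin": 0}, {"dx": -1.14, "dy": 4.33, "dz": 0, "spin": 0}])

```text
time: 5.95
ee_pos: [0.5819, 0.0559, 0.2998]
eef_rot: [0.0, 1.0, -0.0, 0.0]
ft_force: [1.7, 0.2, -1.8]
width: 0.0593
grip_force: 15.0
```

Emit:
move_arm(steps=[{"dx": 0, "dy": 0, "dz": 0, "spin": 0}, {"dx": 0, "dy": 0, "dz": 0, "spin": 0}, {"dx": 0, "dy": 0, "dz": 1.5, "spin": 0}, {"dx": 0, "dy": 0, "dz": 1.5, "spin": 0}, {"dx": 0, "dy": 0, "dz": 0, "spin": 0}, {"dx": 0, "dy": 0, "dz": 0, "spin": 0}])

```text
time: 6.55
ee_pos: [0.5815, 0.0535, 0.2679]
eef_rot: [0.001, 1.0, -0.0, -0.001]
ft_force: [0.6, 0.5, -1.5]
width: 0.0591
grip_force: 15.0
```

```bash
python3 - <<'E'
from h import *
c=imaging.camera("wrist"); cv2.imwrite("pics/w3.png",c["img"][:,:,::-1])
s=telemetry.read_state();print(np.round(s["ee_pos"],4),np.round(s["ft_force"],1),s["width"])
E
```

```text
[0.5817 0.0537 0.2686] [ 0.2 -0.5 -1.9] 0.05939923192151906
```

View pics/w3.png

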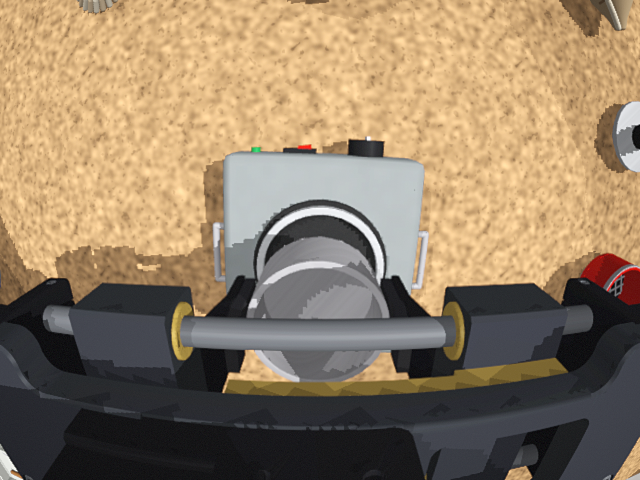

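The pan is gripped level and centred at x≈318 px. The seat ring centre is at about 320 px, within the 3 mm play, so I'm lowering it.

Emit:
move_arm(steps=[{"dx": 0, "dy": 0, "dz": 1.3, "spin": 0}, {"dx": 0, "dy": 0, "dz": 1.3, "spin": 0}, {"dx": 0, "dy": 0, "dz": 0.2, "spin": 0}, {"dx": 0, "dy": 0, "dz": 0.2, "spin": 0}, {"dx": 0, "dy": 0, "dz": 0.1, "spin": 0}, {"dx": 0, "dy": 0, "dz": 0.1, "spin": 0}, {"dx": 0, "dy": 0, "dz": 0, "spin": 0}, {"dx": 0, "dy": 0, "dz": 0, "spin": 0}])

```text
time: 7.4
ee_pos: [0.5818, 0.0543, 0.237]
eef_rot: [-0.0, 1.0, 0.0, 0.0]
ft_force: [-0.7, -0.7, -1.6]
width: 0.0593
grip_force: 15.0
```

Emit:
move_arm(steps=[{"dx": 0, "dy": 0, "dz": 0.1, "spin": 0}, {"dx": 0, "dy": 0, "dz": 0, "spin": 0}, {"dx": 0, "dy": 0, "dz": 0, "spin": 0}])

```text
time: 7.7
ee_pos: [0.5819, 0.0544, 0.236]
eef_rot: [-0.0, 1.0, 0.0, 0.0]
ft_force: [-0.4, 0.3, 1.6]
width: 0.0592
grip_force: 15.0
```

Emit:
move_arm(steps=[{"dx": 0, "dy": 0, "dz": 0.1, "spin": 0}, {"dx": 0, "dy": 0, "dz": 0, "spin": 0}, {"dx": 0, "dy": 0, "dz": 0, "spin": 0}])

```text
time: 8.0
ee_pos: [0.5819, 0.0543, 0.2359]
eef_rot: [-0.0, 1.0, 0.0, 0.0]
ft_force: [-4.7, -0.3, 12.5]
width: 0.0591
grip_force: 15.0
```

Emit:
move_arm(claw=8.7, steps=[{"dx": 0, "dy": 0, "dz": -0.1, "spin": 0}, {"dx": 0, "dy": 0, "dz": 0, "spin": 0}, {"dx": 0, "dy": 0, "dz": 0, "spin": 0}, {"dx": 0, "dy": 0, "dz": 0, "spin": 0}, {"dx": 0, "dy": 0, "dz": -2, "spin": 0}, {"dx": 0, "dy": 0, "dz": -3.5, "spin": 0}, {"dx": 0, "dy": 0, "dz": -4, "spin": 0}, {"dx": 0, "dy": 0, "dz": 0, "spin": 0}, {"dx": 0, "dy": 0, "dz": 0, "spin": 0}])

```text
time: 8.9
ee_pos: [0.5819, 0.0543, 0.3314]
eef_rot: [-0.0, 1.0, 0.0, 0.001]
ft_force: [-0.0, 0.2, -0.1]
width: 0.0873
grip_force: 0.0
```

```bash
python3 - <<'E'
from h import *
c=imaging.camera("wrist"); cv2.imwrite("pics/w4.png",c["img"][:,:,::-1])
s=telemetry.read_state();print(np.round(s["ee_pos"],4),np.round(s["ft_force"],1),s["width"])
p=project(c,[.582,.054,.082],True)[0];print(p)
g=cv2.cvtColor(c["img"],cv2.COLOR_RGB2GRAY)
x,y=p.astype(int); cr=c["img"][y-75:y+65,x-85:x+85]
cv2.imwrite("pics/w4c.png",cv2.resize(cr[:,:,::-1],None,fx=4,fy=4)); print(x-85,y-75)
E
```

```text
[0.5816 0.0544 0.3303] [-0.6 -0.1 -0.6] 0.08699769824962227
[318.23240372 251.5485312 ]
233 176
```

View pics/w4c.png

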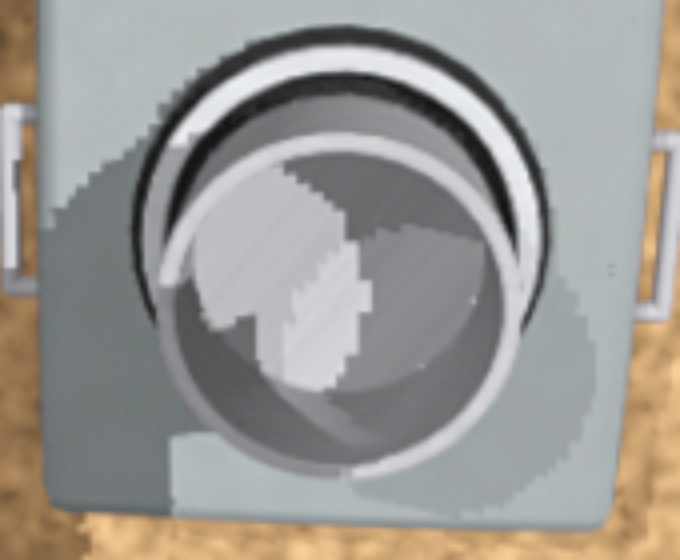

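The pan sits level in the seat, with its rim centred at about (318,252) px, i.e. (582,54) mm. Next is the blue sieve.

Emit:
move_arm(steps=[{"dx": -0.29, "dy": -4.08, "dz": 0, "spin": 0}, {"dx": -0.29, "dy": -4.08, "dz": 0, "spin": 0}, {"dx": -0.29, "dy": -4.08, "dz": 0, "spin": 0}, {"dx": -0.29, "dy": -4.08, "dz": 0, "spin": 0}, {"dx": -0.29, "dy": -4.08, "dz": 0, "spin": 0}, {"dx": -0.29, "dy": -4.08, "dz": 0, "spin": 0}, {"dx": -0.29, "dy": -4.08, "dz": 0, "spin": 0}, {"dx": -0.29, "dy": -4.08, "dz": 3.5, "spin": 0}, {"dx": 0, "dy": 0, "dz": 0, "spin": 0}, {"dx": 0, "dy": 0, "dz": 0, "spin": 0}])

```text
time: 9.95
ee_pos: [0.604, -0.2699, 0.2956]
eef_rot: [0.001, 1.0, 0.0, -0.002]
ft_force: [0.4, 0.6, 0.2]
width: 0.0869
grip_force: 0.0
```

```bash
cat >> h.py <<'E'
def sieve(col,z,name):
    c=imaging.camera("wrist"); cv2.imwrite(f"pics/{name}.png",c["img"][:,:,::-1])
    s=telemetry.read_state(); print("tcp",np.round(s["ee_pos"],4))
    h=cv2.cvtColor(c["img"],cv2.COLOR_RGB2HSV).astype(int)
    lo,hi,sa={"blue":(105,130,120),"yellow":(22,34,170),"red":(172,186,150)}[col]
    H=np.where(h[...,0]<10,h[...,0]+180,h[...,0]) if col=="red" else h[...,0]
    m=(H>lo)&(H<hi)&(h[...,1]>sa); m[312:]=0; m[:150]=0; m[:,:230]=0; m[:,410:]=0
    n,l,st,_=cv2.connectedComponentsWithStats(m.astype(np.uint8)); i=1+np.argmax(st[1:,4]); print("bbox",st[i])
    k=max(cv2.findContours((l==i).astype(np.uint8),cv2.RETR_EXTERNAL,cv2.CHAIN_APPROX_NONE)[0],key=len)[:,0]
    # image-up side shows the wall, so fit only the lower half and the flanks of the outline
    P=plane(c,k.astype(float),z,True)
    Q=P[k[:,1]>np.median(k[:,1])]; print("all",circ(P),"far half",circ(Q))
E
python3 -c "
from h import *
sieve('blue',.045,'w5')"
```

```text
tcp [ 0.6048 -0.2686  0.2968]
bbox [ 266  215   88   83 2125]
all (array([ 0.60734036, -0.27600479]), np.float64(0.028655970702639116)) far half (array([ 0.60716815, -0.27605257]), np.float64(0.02876301021574172))
```

Emit:
move_arm(steps=[{"dx": -0.2, "dy": -0.45, "dz": 1.5, "spin": 0}, {"dx": 0, "dy": 0, "dz": 3, "spin": 0}, {"dx": 0, "dy": 0, "dz": 3, "spin": 0}, {"dx": 0, "dy": 0, "dz": 2.1, "spin": 0}, {"dx": 0, "dy": 0, "dz": 0, "spin": 0}, {"dx": 0, "dy": 0, "dz": 0, "spin": 0}])

```text
time: 10.6
ee_pos: [0.6072, -0.273, 0.2025]
eef_rot: [-0.001, 1.0, 0.0, 0.0]
ft_force: [0.4, -0.3, 0.2]
width: 0.0872
grip_force: 0.0
```

Emit:
move_arm(claw=5.5, squeeze=15, steps=[{"dx": 0, "dy": 0, "dz": 0, "spin": 0}, {"dx": 0, "dy": 0, "dz": 0, "spin": 0}, {"dx": 0, "dy": 0, "dz": 0, "spin": 0}, {"dx": 0, "dy": 0, "dz": 0, "spin": 0}, {"dx": 0, "dy": 0, "dz": 0, "spin": 0}, {"dx": 0, "dy": 0, "dz": 0, "spin": 0}])

```text
time: 11.2
ee_pos: [0.6069, -0.2738, 0.2027]
eef_rot: [-0.0, 1.0, -0.0, 0.0]
ft_force: [0.0, -0.3, 4.0]
width: 0.0599
grip_force: 15.0
```

Emit:
move_arm(steps=[{"dx": 0, "dy": 0, "dz": -2, "spin": 0}, {"dx": 0, "dy": 0, "dz": -3.5, "spin": 0}, {"dx": 0, "dy": 0, "dz": -3.5, "spin": 0}, {"dx": 0, "dy": 0, "dz": -3, "spin": 0}, {"dx": 0.31, "dy": 4.1, "dz": 0, "spin": 0}, {"dx": 0.31, "dy": 4.1, "dz": 0, "spin": 0}, {"dx": 0.31, "dy": 4.1, "dz": 0, "spin": 0}, {"dx": 0.31, "dy": 4.1, "dz": 0, "spin": 0}, {"dx": 0.31, "dy": 4.1, "dz": 0, "spin": 0}, {"dx": 0.31, "dy": 4.1, "dz": 0, "spin": 0}, {"dx": 0.31, "dy": 4.1, "dz": 0, "spin": 0}, {"dx": 0.31, "dy": 4.1, "dz": 0, "spin": 0}])

```text
time: 12.4
ee_pos: [0.5814, 0.0559, 0.3221]
eef_rot: [-0.0, 1.0, 0.0, -0.0]
ft_force: [0.6, 0.1, -1.2]
width: 0.0595
grip_force: 15.0
```

Emit:
move_arm(steps=[{"dx": 0, "dy": 0, "dz": 0, "spin": 0}, {"dx": 0, "dy": 0, "dz": 0, "spin": 0}, {"dx": 0, "dy": 0, "dz": 1, "spin": 0}, {"dx": 0, "dy": 0, "dz": 1.5, "spin": 0}, {"dx": 0, "dy": 0, "dz": 1, "spin": 0}, {"dx": 0, "dy": 0, "dz": 0, "spin": 0}, {"dx": 0, "dy": 0, "dz": 0, "spin": 0}])

```text
time: 13.1
ee_pos: [0.5819, 0.054, 0.2868]
eef_rot: [0.0, 1.0, -0.0, -0.0]
ft_force: [0.7, 0.2, -0.3]
width: 0.0598
grip_force: 15.0
```

Emit:
move_arm(steps=[{"dx": 0, "dy": 0, "dz": 0.3, "spin": 0}, {"dx": 0, "dy": 0, "dz": 0.3, "spin": 0}, {"dx": 0, "dy": 0, "dz": 0, "spin": 0}, {"dx": 0, "dy": 0, "dz": 0, "spin": 0}])

```text
time: 13.5
ee_pos: [0.582, 0.0544, 0.2813]
eef_rot: [-0.0, 1.0, 0.0, 0.0]
ft_force: [-0.0, -1.0, -0.1]
width: 0.0599
grip_force: 15.0
```

Emit:
move_arm(steps=[{"dx": 0, "dy": 0, "dz": 0.2, "spin": 0}, {"dx": 0, "dy": 0, "dz": 0.2, "spin": 0}, {"dx": 0, "dy": 0, "dz": 0, "spin": 0}, {"dx": 0, "dy": 0, "dz": 0, "spin": 0}])

```text
time: 13.9
ee_pos: [0.582, 0.0543, 0.2772]
eef_rot: [-0.0, 1.0, 0.0, 0.0]
ft_force: [0.6, -0.2, -1.2]
width: 0.0596
grip_force: 15.0
```

Emit:
move_arm(steps=[{"dx": 0, "dy": 0, "dz": 0.1, "spin": 0}, {"dx": 0, "dy": 0, "dz": 0.1, "spin": 0}, {"dx": 0, "dy": 0, "dz": 0, "spin": 0}, {"dx": 0, "dy": 0, "dz": 0, "spin": 0}])

```text
time: 14.3
ee_pos: [0.582, 0.0543, 0.2752]
eef_rot: [-0.0, 1.0, 0.0, 0.0]
ft_force: [1.9, -0.2, -1.8]
width: 0.06
grip_force: 15.0
```

Emit:
move_arm(steps=[{"dx": 0, "dy": 0, "dz": 0.1, "spin": 0}, {"dx": 0, "dy": 0, "dz": 0, "spin": 0}, {"dx": 0, "dy": 0, "dz": 0, "spin": 0}])

```text
time: 14.6
ee_pos: [0.5821, 0.0543, 0.2746]
eef_rot: [-0.0, 1.0, 0.0, 0.0]
ft_force: [-1.4, 0.1, 5.3]
width: 0.0599
grip_force: 15.0
```

Emit:
move_arm(steps=[{"dx": 0, "dy": 0, "dz": 0.05, "spin": 0}, {"dx": 0, "dy": 0, "dz": 0, "spin": 0}, {"dx": 0, "dy": 0, "dz": 0, "spin": 0}])

```text
time: 14.9
ee_pos: [0.5821, 0.0543, 0.2746]
eef_rot: [-0.0, 1.0, 0.0, 0.0]
ft_force: [-2.8, -0.2, 10.2]
width: 0.0599
grip_force: 15.0
```

Emit:
move_arm(claw=8.7, steps=[{"dx": 0, "dy": 0, "dz": -0.1, "spin": 0}, {"dx": 0, "dy": 0, "dz": 0, "spin": 0}, {"dx": 0, "dy": 0, "dz": 0, "spin": 0}, {"dx": 0, "dy": 0, "dz": 0, "spin": 0}, {"dx": 0, "dy": 0, "dz": -2, "spin": 0}, {"dx": 0, "dy": 0, "dz": -3.5, "spin": 0}, {"dx": 0, "dy": 0, "dz": -3.8, "spin": 0}, {"dx": 0, "dy": 0, "dz": 0, "spin": 0}, {"dx": 0, "dy": 0, "dz": 0, "spin": 0}])

```text
time: 15.8
ee_pos: [0.582, 0.0543, 0.3682]
eef_rot: [-0.0, 1.0, 0.0, 0.001]
ft_force: [-0.6, 0.9, -1.0]
width: 0.0867
grip_force: 0.0
```

```bash
python3 -c "
from h import *
sieve('blue',.117,'w6')"
```

```text
tcp [0.5817 0.0544 0.367 ]
bbox [ 273  208   89   84 2037]
all (array([0.58225906, 0.0533845 ]), np.float64(0.028501621201697358)) far half (array([0.58202444, 0.05338702]), np.float64(0.028622003507456133))
```

Emit:
move_arm(steps=[{"dx": 2.32, "dy": -3.85, "dz": 0, "spin": 0}, {"dx": 2.32, "dy": -3.85, "dz": 0, "spin": 0}, {"dx": 2.32, "dy": -3.85, "dz": 0, "spin": 0}, {"dx": 2.32, "dy": -3.85, "dz": 0, "spin": 0}, {"dx": 2.32, "dy": -3.85, "dz": 0, "spin": 0}, {"dx": 2.32, "dy": -3.85, "dz": 0, "spin": 0}, {"dx": 2.32, "dy": -3.85, "dz": 0, "spin": 0}, {"dx": 2.32, "dy": -3.85, "dz": 0, "spin": 0}, {"dx": 2.32, "dy": -3.85, "dz": 0, "spin": 0}, {"dx": 0, "dy": 0, "dz": 3.5, "spin": 0}, {"dx": 0, "dy": 0, "dz": 3.6, "spin": 0}, {"dx": 0, "dy": 0, "dz": 0, "spin": 0}])

```text
time: 17.05
ee_pos: [0.3714, -0.291, 0.2924]
eef_rot: [0.0, 1.0, 0.001, -0.004]
ft_force: [-0.7, -0.2, 0.1]
width: 0.0868
grip_force: 0.0
```

Emit:
move_arm(steps=[{"dx": 0, "dy": 0, "dz": 0, "spin": 0}, {"dx": 0, "dy": 0, "dz": 0, "spin": 0}])

```text
time: 17.25
ee_pos: [0.3738, -0.2923, 0.2979]
eef_rot: [-0.0, 1.0, -0.0, 0.001]
ft_force: [0.3, 0.4, 0.9]
width: 0.0868
grip_force: 0.0
```

```bash
python3 -c "
from h import *
sieve('yellow',.045,'w7')"
```

```text
tcp [ 0.3738 -0.2924  0.2981]
bbox [ 276  206   87   84 2147]
all (array([ 0.37310484, -0.29244193]), np.float64(0.02854208578895036)) far half (array([ 0.37320328, -0.29244263]), np.float64(0.028483158695036793))
```

Emit:
move_arm(steps=[{"dx": 0.05, "dy": 0, "dz": 1.5, "spin": 0}, {"dx": 0, "dy": 0, "dz": 3, "spin": 0}, {"dx": 0, "dy": 0, "dz": 3, "spin": 0}, {"dx": 0, "dy": 0, "dz": 2, "spin": 0}, {"dx": 0, "dy": 0, "dz": 0, "spin": 0}, {"dx": 0, "dy": 0, "dz": 0, "spin": 0}])

```text
time: 17.9
ee_pos: [0.3732, -0.2925, 0.2029]
eef_rot: [-0.0, 1.0, -0.0, 0.0]
ft_force: [-0.6, -0.1, 1.2]
width: 0.0869
grip_force: 0.0
```

Emit:
move_arm(claw=5.5, squeeze=15, steps=[{"dx": 0, "dy": 0, "dz": 0, "spin": 0}, {"dx": 0, "dy": 0, "dz": 0, "spin": 0}, {"dx": 0, "dy": 0, "dz": 0, "spin": 0}, {"dx": 0, "dy": 0, "dz": 0, "spin": 0}, {"dx": 0, "dy": 0, "dz": 0, "spin": 0}, {"dx": 0, "dy": 0, "dz": 0, "spin": 0}])

```text
time: 18.5
ee_pos: [0.3729, -0.2922, 0.202]
eef_rot: [-0.0, 1.0, 0.0, 0.0]
ft_force: [-0.6, 1.7, 6.8]
width: 0.0596
grip_force: 15.0
```

Emit:
move_arm(steps=[{"dx": 0, "dy": 0, "dz": -2, "spin": 0}, {"dx": 0, "dy": 0, "dz": -4.5, "spin": 0}, {"dx": 0, "dy": 0, "dz": -4.5, "spin": 0}, {"dx": 0, "dy": 0, "dz": -4, "spin": 0}, {"dx": -2.32, "dy": 3.85, "dz": 0, "spin": 0}, {"dx": -2.32, "dy": 3.85, "dz": 0, "spin": 0}, {"dx": -2.32, "dy": 3.85, "dz": 0, "spin": 0}, {"dx": -2.32, "dy": 3.85, "dz": 0, "spin": 0}, {"dx": -2.32, "dy": 3.85, "dz": 0, "spin": 0}, {"dx": -2.32, "dy": 3.85, "dz": 0, "spin": 0}])

```text
time: 19.5
ee_pos: [0.5124, -0.0596, 0.3515]
eef_rot: [-0.0, 1.0, 0.0, -0.0]
ft_force: [0.8, -0.6, 0.2]
width: 0.0602
grip_force: 15.0
```

Emit:
move_arm(steps=[{"dx": -2.32, "dy": 3.85, "dz": 0, "spin": 0}, {"dx": -2.32, "dy": 3.85, "dz": 0, "spin": 0}, {"dx": -2.32, "dy": 3.85, "dz": 0, "spin": 0}, {"dx": 0, "dy": 0, "dz": 0, "spin": 0}, {"dx": 0, "dy": 0, "dz": 0, "spin": 0}, {"dx": 0, "dy": 0, "dz": 0, "spin": 0}])

```text
time: 20.1
ee_pos: [0.5812, 0.0532, 0.3514]
eef_rot: [0.001, 1.0, -0.0, -0.0]
ft_force: [0.4, 0.2, -1.5]
width: 0.0598
grip_force: 15.0
```

Emit:
move_arm(steps=[{"dx": -0.05, "dy": 0.05, "dz": 1.5, "spin": 0}, {"dx": 0, "dy": 0, "dz": 1.3, "spin": 0}, {"dx": 0, "dy": 0, "dz": 0, "spin": 0}, {"dx": 0, "dy": 0, "dz": 0.3, "spin": 0}, {"dx": 0, "dy": 0, "dz": 0.3, "spin": 0}, {"dx": 0, "dy": 0, "dz": 0, "spin": 0}, {"dx": 0, "dy": 0, "dz": 0, "spin": 0}])

```text
time: 20.8
ee_pos: [0.582, 0.0548, 0.3179]
eef_rot: [-0.0, 1.0, 0.0, 0.0]
ft_force: [0.3, -0.9, -1.2]
width: 0.0598
grip_force: 15.0
```

Emit:
move_arm(steps=[{"dx": 0, "dy": 0, "dz": 0.2, "spin": 0}, {"dx": 0, "dy": 0, "dz": 0.2, "spin": 0}, {"dx": 0, "dy": 0, "dz": 0.2, "spin": 0}, {"dx": 0, "dy": 0, "dz": 0, "spin": 0}, {"dx": 0, "dy": 0, "dz": 0, "spin": 0}])

```text
time: 21.3
ee_pos: [0.5819, 0.0548, 0.3117]
eef_rot: [-0.0, 1.0, 0.0, -0.0]
ft_force: [0.3, -0.3, -2.0]
width: 0.06
grip_force: 15.0
```

Emit:
move_arm(steps=[{"dx": 0, "dy": 0, "dz": 0.1, "spin": 0}, {"dx": 0, "dy": 0, "dz": 0.1, "spin": 0}, {"dx": 0, "dy": 0, "dz": 0, "spin": 0}, {"dx": 0, "dy": 0, "dz": 0, "spin": 0}])

```text
time: 21.7
ee_pos: [0.5819, 0.0548, 0.3097]
eef_rot: [-0.0, 1.0, 0.0, -0.0]
ft_force: [-0.1, -0.4, -1.8]
width: 0.0599
grip_force: 15.0
```

Emit:
move_arm(steps=[{"dx": 0, "dy": 0, "dz": 0.1, "spin": 0}, {"dx": 0, "dy": 0, "dz": 0, "spin": 0}, {"dx": 0, "dy": 0, "dz": 0, "spin": 0}])

```text
time: 22.0
ee_pos: [0.582, 0.0548, 0.3091]
eef_rot: [-0.0, 1.0, 0.0, 0.0]
ft_force: [-0.7, 0.6, 2.0]
width: 0.0599
grip_force: 15.0
```

Emit:
move_arm(steps=[{"dx": 0, "dy": 0, "dz": 0.05, "spin": 0}, {"dx": 0, "dy": 0, "dz": 0, "spin": 0}, {"dx": 0, "dy": 0, "dz": 0, "spin": 0}])

```text
time: 22.3
ee_pos: [0.5822, 0.0548, 0.309]
eef_rot: [-0.0, 1.0, 0.0, 0.0]
ft_force: [-2.2, 0.2, 8.5]
width: 0.0606
grip_force: 15.0
```

Emit:
move_arm(claw=8.7, steps=[{"dx": 0, "dy": 0, "dz": -0.1, "spin": 0}, {"dx": 0, "dy": 0, "dz": 0, "spin": 0}, {"dx": 0, "dy": 0, "dz": 0, "spin": 0}, {"dx": 0, "dy": 0, "dz": 0, "spin": 0}, {"dx": 0, "dy": 0, "dz": -2, "spin": 0}, {"dx": 0, "dy": 0, "dz": -3.5, "spin": 0}, {"dx": 0, "dy": 0, "dz": -3.7, "spin": 0}, {"dx": 0, "dy": 0, "dz": 0, "spin": 0}, {"dx": 0, "dy": 0, "dz": 0, "spin": 0}])

```text
time: 23.2
ee_pos: [0.582, 0.0548, 0.4017]
eef_rot: [-0.0, 1.0, 0.0, 0.001]
ft_force: [-0.4, 0.8, -0.6]
width: 0.0868
grip_force: 0.0
```

```bash
python3 -c "
from h import *
sieve('yellow',.152,'w8')"
```

```text
tcp [0.5818 0.0549 0.4006]
bbox [ 274  208   88   85 2213]
all (array([0.58203024, 0.0538573 ]), np.float64(0.028523333145790485)) far half (array([0.58213904, 0.05384744]), np.float64(0.02845322336255638))
```

Emit:
move_arm(steps=[{"dx": -0.5, "dy": 4.0, "dz": 0, "spin": 0}, {"dx": -0.5, "dy": 4.0, "dz": 0, "spin": 0}, {"dx": -0.5, "dy": 4.0, "dz": 0, "spin": 0}, {"dx": -0.5, "dy": 4.0, "dz": 0, "spin": 0}, {"dx": -0.5, "dy": 4.0, "dz": 0, "spin": 0}, {"dx": -0.6, "dy": 4.3, "dz": 0, "spin": 0}, {"dx": 0, "dy": 0, "dz": 3.5, "spin": 0}, {"dx": 0, "dy": 0, "dz": 3.5, "spin": 0}, {"dx": 0, "dy": 0, "dz": 3.5, "spin": 0}, {"dx": 0, "dy": 0, "dz": 0, "spin": 0}, {"dx": 0, "dy": 0, "dz": 0, "spin": 0}, {"dx": 0, "dy": 0, "dz": 0, "spin": 0}])

```text
time: 24.45
ee_pos: [0.6135, 0.2979, 0.2982]
eef_rot: [0.0, 1.0, 0.001, 0.001]
ft_force: [0.9, -0.4, 1.3]
width: 0.0872
grip_force: 0.0
```

```bash
python3 -c "
from h import *
sieve('red',.045,'w9')"
```

```text
tcp [0.6135 0.2979 0.2984]
bbox [ 279  212   88   83 2279]
all (array([0.61698397, 0.30043032]), np.float64(0.02860501703201585)) far half (array([0.61697075, 0.30041602]), np.float64(0.02860539372605066))
```

Emit:
move_arm(steps=[{"dx": -0.33, "dy": 0.33, "dz": 1.5, "spin": 0}, {"dx": 0, "dy": 0, "dz": 3, "spin": 0}, {"dx": 0, "dy": 0, "dz": 3, "spin": 0}, {"dx": 0, "dy": 0, "dz": 2.1, "spin": 0}, {"dx": 0, "dy": 0, "dz": 0, "spin": 0}, {"dx": 0, "dy": 0, "dz": 0, "spin": 0}])

```text
time: 25.1
ee_pos: [0.6165, 0.3013, 0.2006]
eef_rot: [-0.0, 1.0, 0.0, 0.0]
ft_force: [-0.0, 0.7, 0.0]
width: 0.0874
grip_force: 0.0
```

Emit:
move_arm(claw=5.5, squeeze=15, steps=[{"dx": 0, "dy": 0, "dz": 0, "spin": 0}, {"dx": 0, "dy": 0, "dz": 0, "spin": 0}, {"dx": 0, "dy": 0, "dz": 0, "spin": 0}, {"dx": 0, "dy": 0, "dz": 0, "spin": 0}, {"dx": 0, "dy": 0, "dz": 0, "spin": 0}, {"dx": 0, "dy": 0, "dz": 0, "spin": 0}])

```text
time: 25.7
ee_pos: [0.6163, 0.3013, 0.2007]
eef_rot: [-0.0, 1.0, 0.0, 0.0]
ft_force: [-0.8, -1.1, 3.7]
width: 0.0599
grip_force: 15.0
```

Emit:
move_arm(steps=[{"dx": 0, "dy": 0, "dz": -2, "spin": 0}, {"dx": 0, "dy": 0, "dz": -4.5, "spin": 0}, {"dx": 0, "dy": 0, "dz": -4.5, "spin": 0}, {"dx": 0, "dy": 0, "dz": -4.5, "spin": 0}, {"dx": 0, "dy": 0, "dz": -3, "spin": 0}, {"dx": 0.57, "dy": -4.1, "dz": 0, "spin": 0}, {"dx": 0.57, "dy": -4.1, "dz": 0, "spin": 0}, {"dx": 0.57, "dy": -4.1, "dz": 0, "spin": 0}, {"dx": 0.57, "dy": -4.1, "dz": 0, "spin": 0}, {"dx": 0.57, "dy": -4.1, "dz": 0, "spin": 0}, {"dx": 0.6, "dy": -4.15, "dz": 0, "spin": 0}])

```text
time: 26.8
ee_pos: [0.5811, 0.053, 0.385]
eef_rot: [-0.0, 1.0, 0.0, -0.0]
ft_force: [1.6, -0.5, -1.9]
width: 0.0599
grip_force: 15.0
```

Emit:
move_arm(steps=[{"dx": 0, "dy": 0, "dz": 0, "spin": 0}, {"dx": 0, "dy": 0, "dz": 0, "spin": 0}, {"dx": 0, "dy": 0, "dz": 0, "spin": 0}])

```text
time: 27.1
ee_pos: [0.5817, 0.0558, 0.385]
eef_rot: [-0.001, 1.0, 0.0, -0.0]
ft_force: [0.2, 0.2, -2.0]
width: 0.06
grip_force: 15.0
```

Emit:
move_arm(steps=[{"dx": 0, "dy": -0.05, "dz": 1.5, "spin": 0}, {"dx": 0, "dy": 0, "dz": 1.5, "spin": 0}, {"dx": 0, "dy": 0, "dz": 0, "spin": 0}, {"dx": 0, "dy": 0, "dz": 0.3, "spin": 0}, {"dx": 0, "dy": 0, "dz": 0.3, "spin": 0}, {"dx": 0, "dy": 0, "dz": 0, "spin": 0}, {"dx": 0, "dy": 0, "dz": 0, "spin": 0}])

```text
time: 27.8
ee_pos: [0.5818, 0.0541, 0.3495]
eef_rot: [-0.0, 1.0, 0.0, 0.0]
ft_force: [-0.3, 0.4, -1.6]
width: 0.0596
grip_force: 15.0
```

Emit:
move_arm(steps=[{"dx": 0, "dy": 0, "dz": 0.2, "spin": 0}, {"dx": 0, "dy": 0, "dz": 0.1, "spin": 0}, {"dx": 0, "dy": 0, "dz": 0.1, "spin": 0}, {"dx": 0, "dy": 0, "dz": 0, "spin": 0}, {"dx": 0, "dy": 0, "dz": 0, "spin": 0}])

```text
time: 28.3
ee_pos: [0.5817, 0.0541, 0.3452]
eef_rot: [-0.0, 1.0, 0.0, -0.0]
ft_force: [0.4, -0.7, -2.2]
width: 0.0597
grip_force: 15.0
```

Emit:
move_arm(steps=[{"dx": 0, "dy": 0, "dz": 0.1, "spin": 0}, {"dx": 0, "dy": 0, "dz": 0, "spin": 0}, {"dx": 0, "dy": 0, "dz": 0, "spin": 0}])

```text
time: 28.6
ee_pos: [0.5817, 0.0541, 0.3442]
eef_rot: [-0.0, 1.0, -0.0, -0.0]
ft_force: [-0.5, -0.9, -1.0]
width: 0.0596
grip_force: 15.0
```

Emit:
move_arm(steps=[{"dx": 0, "dy": 0, "dz": 0.1, "spin": 0}, {"dx": 0, "dy": 0, "dz": 0.05, "spin": 0}, {"dx": 0, "dy": 0, "dz": 0, "spin": 0}, {"dx": 0, "dy": 0, "dz": 0, "spin": 0}])

```text
time: 29.0
ee_pos: [0.5817, 0.0541, 0.3427]
eef_rot: [-0.0, 1.0, 0.0, -0.0]
ft_force: [-0.0, -0.0, -1.6]
width: 0.0595
grip_force: 15.0
```

Emit:
move_arm(steps=[{"dx": 0, "dy": 0, "dz": 0.05, "spin": 0}, {"dx": 0, "dy": 0, "dz": 0, "spin": 0}, {"dx": 0, "dy": 0, "dz": 0, "spin": 0}])

```text
time: 29.3
ee_pos: [0.5818, 0.0541, 0.3426]
eef_rot: [-0.0, 1.0, 0.0, 0.0]
ft_force: [-1.4, -0.6, 3.8]
width: 0.0595
grip_force: 15.0
```

Emit:
move_arm(claw=8.7, steps=[{"dx": 0, "dy": 0, "dz": 0, "spin": 0}, {"dx": 0, "dy": 0, "dz": 0, "spin": 0}, {"dx": 0, "dy": 0, "dz": 0, "spin": 0}, {"dx": 0, "dy": 0, "dz": 0, "spin": 0}, {"dx": 0, "dy": 0, "dz": -2, "spin": 0}, {"dx": 0, "dy": 0, "dz": -3.5, "spin": 0}, {"dx": 0, "dy": 0, "dz": -3.9, "spin": 0}, {"dx": 0, "dy": 0, "dz": 0, "spin": 0}, {"dx": 0, "dy": 0, "dz": 0, "spin": 0}])

```text
time: 30.2
ee_pos: [0.5819, 0.054, 0.4369]
eef_rot: [-0.0, 1.0, 0.0, 0.001]
ft_force: [0.6, 0.6, -1.1]
width: 0.0869
grip_force: 0.0
```

```bash
python3 -c "
from h import *
sieve('red',.187,'w10')"
```

```text
tcp [0.5816 0.0542 0.4357]
bbox [ 274  208   88   85 2329]
all (array([0.58223199, 0.05314926]), np.float64(0.02853599313682844)) far half (array([0.5822249 , 0.05313147]), np.float64(0.028546423277449606))
```

Emit:
move_arm(steps=[{"dx": 1.6, "dy": 4.4, "dz": 0, "spin": 0}, {"dx": 1.6, "dy": 4.4, "dz": 0, "spin": 0}, {"dx": 1.6, "dy": 4.4, "dz": 0, "spin": 0}, {"dx": 1.6, "dy": 4.4, "dz": 0, "spin": 0}, {"dx": 1.6, "dy": 4.4, "dz": 0, "spin": 0}, {"dx": 1.7, "dy": 4.3, "dz": 0, "spin": 0}, {"dx": 0, "dy": 0, "dz": 4, "spin": 0}, {"dx": 0, "dy": 0, "dz": 4, "spin": 0}, {"dx": 0, "dy": 0, "dz": 4, "spin": 0}, {"dx": 0, "dy": 0, "dz": 2, "spin": 0}, {"dx": 0, "dy": 0, "dz": 0, "spin": 0}, {"dx": 0, "dy": 0, "dz": 0, "spin": 0}])

```text
time: 31.45
ee_pos: [0.4847, 0.3171, 0.2961]
eef_rot: [-0.0, 1.0, -0.0, -0.0]
ft_force: [0.1, 0.6, 0.9]
width: 0.0869
grip_force: 0.0
```

```bash
python3 - <<'E'
from h import *
c=imaging.camera("wrist"); cv2.imwrite("pics/w11.png",c["img"][:,:,::-1])
print(telemetry.read_state()["ee_pos"])
p=project(c,[.485,.317,.03],True)[0]; print(p)
g=c["img"].astype(int); x,y=p.astype(int)
b=g.max(2)<60; w=(g.min(2)>120)&(g.max(2)-g.min(2)<40)
for n,m in(("knob",b),("disc",w|b)):
    m=m.copy(); m[:y-70]=0; m[min(y+70,305):]=0; m[:,:x-65]=0; m[:,x+65:]=0
    k,l,s,ce=cv2.connectedComponentsWithStats(m.astype(np.uint8)); i=1+np.argmax(s[1:,4]); print(n,s[i],ce[i].round(1),ring(c,m,.047 if n=="knob" else .015))
E
```

```text
[0.4849775  0.31724728 0.29709887]
[319.17752818 245.21644247]
knob [ 305  228   31   40 1013] [320.1 247.7] (array([481.4, 318.2]), np.float64(12.7), 60, 104, array([320., 247.]))
disc [ 280  199   82   79 4924] [320.3 238.2] (array([485.3, 317.9]), np.float64(29.5), 223, 223, array([320., 238.]))
```

View pics/w11.png

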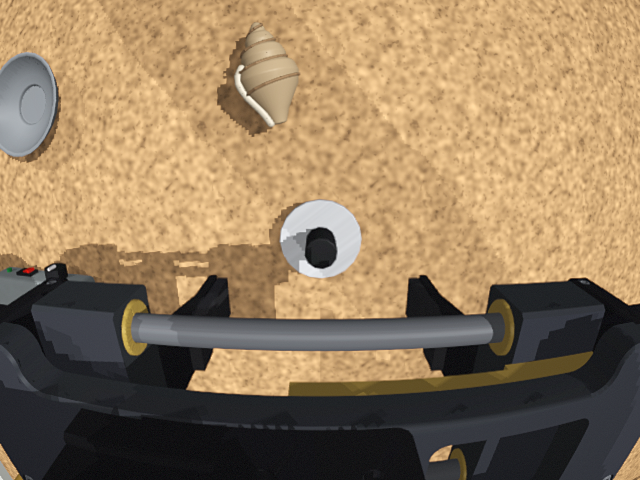

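The lid's disc is centred at (320,238) px, R 29.5 mm as expected, so it is at (485,318) mm with the knob upright. The whelk at (268,75) is clear of the gripper.

Emit:
move_arm(steps=[{"dx": 0, "dy": 0.15, "dz": 1.5, "spin": 0}, {"dx": 0, "dy": 0, "dz": 3, "spin": 0}, {"dx": 0, "dy": 0, "dz": 3, "spin": 0}, {"dx": 0, "dy": 0, "dz": 2, "spin": 0}, {"dx": 0, "dy": 0, "dz": 0, "spin": 0}, {"dx": 0, "dy": 0, "dz": 0, "spin": 0}])

```text
time: 32.1
ee_pos: [0.485, 0.3188, 0.2019]
eef_rot: [-0.0, 1.0, 0.0, 0.0]
ft_force: [0.4, -0.1, 0.7]
width: 0.0873
grip_force: 0.0
```

Emit:
move_arm(claw=1.5, squeeze=15, steps=[{"dx": 0, "dy": 0, "dz": 0, "spin": 0}, {"dx": 0, "dy": 0, "dz": 0, "spin": 0}, {"dx": 0, "dy": 0, "dz": 0, "spin": 0}, {"dx": 0, "dy": 0, "dz": 0, "spin": 0}, {"dx": 0, "dy": 0, "dz": 0, "spin": 0}, {"dx": 0, "dy": 0, "dz": 0, "spin": 0}, {"dx": 0, "dy": 0, "dz": 0, "spin": 0}, {"dx": 0, "dy": 0, "dz": 0, "spin": 0}, {"dx": 0, "dy": 0, "dz": 0, "spin": 0}, {"dx": 0, "dy": 0, "dz": 0, "spin": 0}])

```text
time: 33.1
ee_pos: [0.4847, 0.3186, 0.2012]
eef_rot: [-0.0, 1.0, 0.0, -0.0]
ft_force: [-0.2, -0.5, -0.1]
width: 0.0212
grip_force: 15.0
```

Emit:
move_arm(steps=[{"dx": 0, "dy": 0, "dz": -2, "spin": 0}, {"dx": 0, "dy": 0, "dz": -4, "spin": 0}, {"dx": 0, "dy": 0, "dz": -4, "spin": 0}, {"dx": 0, "dy": 0, "dz": -4, "spin": 0}, {"dx": 0, "dy": 0, "dz": -4, "spin": 0}, {"dx": 0, "dy": 0, "dz": -4, "spin": 0}, {"dx": -1.62, "dy": -4.41, "dz": 0, "spin": 0}, {"dx": -1.62, "dy": -4.41, "dz": 0, "spin": 0}, {"dx": -1.62, "dy": -4.41, "dz": 0, "spin": 0}, {"dx": -1.62, "dy": -4.41, "dz": 0, "spin": 0}, {"dx": -1.62, "dy": -4.41, "dz": 0, "spin": 0}, {"dx": -1.6, "dy": -4.41, "dz": 0, "spin": 0}])

```text
time: 34.3
ee_pos: [0.582, 0.0521, 0.4213]
eef_rot: [-0.0, 1.0, 0.0, 0.0]
ft_force: [1.0, 1.0, 0.0]
width: 0.0215
grip_force: 15.0
```

Emit:
move_arm(steps=[{"dx": 0, "dy": 0, "dz": 0, "spin": 0}, {"dx": 0, "dy": 0, "dz": 0, "spin": 0}, {"dx": 0, "dy": 0, "dz": 1.5, "spin": 0}, {"dx": 0, "dy": 0, "dz": 1, "spin": 0}, {"dx": 0, "dy": 0, "dz": 0, "spin": 0}, {"dx": 0, "dy": 0, "dz": 0, "spin": 0}])

```text
time: 34.9
ee_pos: [0.5815, 0.0548, 0.3957]
eef_rot: [-0.001, 1.0, -0.0, -0.0]
ft_force: [-0.2, 0.9, -1.0]
width: 0.0218
grip_force: 15.0
```

```bash
python3 - <<'E'
from h import *
c=imaging.camera("wrist"); cv2.imwrite("pics/w12.png",c["img"][:,:,::-1])
s=telemetry.read_state();print(np.round(s["ee_pos"],4),np.round(s["ft_force"],1),s["width"])
E
```

```text
[0.5817 0.0546 0.3962] [-0.1 -0.2 -0.4] 0.021750530357176095
```

View pics/w12.png

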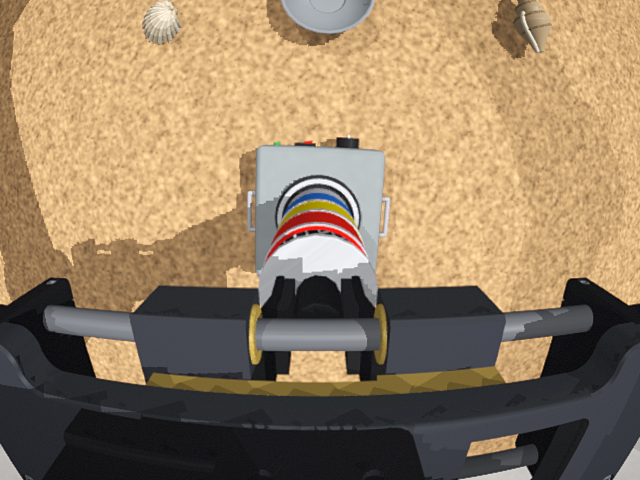

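The lid is held level and centred at x≈318 px over the red rim, with the blue, yellow and red bands stacked straight below. I'm lowering it.

Emit:
move_arm(steps=[{"dx": 0, "dy": -0.03, "dz": 0.5, "spin": 0}, {"dx": 0, "dy": 0, "dz": 0.3, "spin": 0}, {"dx": 0, "dy": 0, "dz": 0.3, "spin": 0}, {"dx": 0, "dy": 0, "dz": 0.3, "spin": 0}, {"dx": 0, "dy": 0, "dz": 0, "spin": 0}, {"dx": 0, "dy": 0, "dz": 0, "spin": 0}])

```text
time: 35.55
ee_pos: [0.5818, 0.0537, 0.3822]
eef_rot: [-0.0, 1.0, 0.0, -0.0]
ft_force: [-0.3, -0.2, -0.8]
width: 0.0214
grip_force: 15.0
```

Emit:
move_arm(steps=[{"dx": 0, "dy": 0, "dz": 0.2, "spin": 0}, {"dx": 0, "dy": 0, "dz": 0.1, "spin": 0}, {"dx": 0, "dy": 0, "dz": 0, "spin": 0}, {"dx": 0, "dy": 0, "dz": 0, "spin": 0}])

```text
time: 35.95
ee_pos: [0.5817, 0.0538, 0.3792]
eef_rot: [-0.0, 1.0, 0.0, -0.0]
ft_force: [-0.8, 0.0, -0.6]
width: 0.0215
grip_force: 15.0
```

Emit:
move_arm(steps=[{"dx": 0, "dy": 0, "dz": 0.1, "spin": 0}, {"dx": 0, "dy": 0, "dz": 0, "spin": 0}, {"dx": 0, "dy": 0, "dz": 0, "spin": 0}])

```text
time: 36.25
ee_pos: [0.5817, 0.0537, 0.3782]
eef_rot: [-0.0, 1.0, 0.0, -0.0]
ft_force: [0.1, 0.1, -0.0]
width: 0.0213
grip_force: 15.0
```

Emit:
move_arm(steps=[{"dx": 0, "dy": 0, "dz": 0.05, "spin": 0}, {"dx": 0, "dy": 0, "dz": 0, "spin": 0}, {"dx": 0, "dy": 0, "dz": 0, "spin": 0}])

```text
time: 36.55
ee_pos: [0.5818, 0.0537, 0.3781]
eef_rot: [-0.0, 1.0, 0.0, 0.0]
ft_force: [-1.1, -0.2, 4.5]
width: 0.0215
grip_force: 15.0
```

Emit:
move_arm(steps=[{"dx": 0, "dy": 0, "dz": 0.05, "spin": 0}, {"dx": 0, "dy": 0, "dz": 0, "spin": 0}, {"dx": 0, "dy": 0, "dz": 0, "spin": 0}])

```text
time: 36.85
ee_pos: [0.582, 0.0536, 0.3781]
eef_rot: [-0.0, 1.0, 0.0, 0.001]
ft_force: [-2.0, 0.2, 7.3]
width: 0.0215
grip_force: 15.0
```

Emit:
move_arm(claw=8.7, steps=[{"dx": 0, "dy": 0, "dz": -0.05, "spin": 0}, {"dx": 0, "dy": 0, "dz": 0, "spin": 0}, {"dx": 0, "dy": 0, "dz": 0, "spin": 0}, {"dx": 0, "dy": 0, "dz": 0, "spin": 0}, {"dx": 0, "dy": 0, "dz": 0, "spin": 0}, {"dx": 0, "dy": 0, "dz": 0, "spin": 0}, {"dx": 0, "dy": 0, "dz": 0, "spin": 0}, {"dx": 0, "dy": 0, "dz": -2, "spin": 0}, {"dx": 0, "dy": 0, "dz": -4, "spin": 0}, {"dx": 0, "dy": 0, "dz": -4, "spin": 0}])

```text
time: 37.85
ee_pos: [0.5815, 0.0537, 0.4786]
eef_rot: [-0.0, 1.0, -0.0, -0.001]
ft_force: [1.1, 0.1, 0.9]
width: 0.0857
grip_force: 0.0
```

Emit:
move_arm(steps=[{"dx": 0, "dy": 4, "dz": 0, "spin": 0}, {"dx": 0, "dy": 4, "dz": 0, "spin": 0}, {"dx": 0, "dy": 4, "dz": 0, "spin": 0}, {"dx": 0, "dy": 4, "dz": 0, "spin": 0}, {"dx": 0, "dy": 4, "dz": 0, "spin": 0}, {"dx": 0, "dy": 4, "dz": 0, "spin": 0}, {"dx": 0, "dy": 0, "dz": 0, "spin": 0}, {"dx": 0, "dy": 0, "dz": 0, "spin": 0}, {"dx": 0, "dy": 0, "dz": 0, "spin": 0}])

```text
time: 38.75
ee_pos: [0.5821, 0.2924, 0.4779]
eef_rot: [0.001, 1.0, -0.0, 0.0]
ft_force: [0.3, -0.3, 0.5]
width: 0.0869
grip_force: 0.0
```

```bash
python3 - <<'E'
from h import *
c=imaging.camera("scene")
p=project(c,[.582,.054,.12])[0].astype(int); x,y=p
a=c["img"][y-75:y+75,x-90:x+110]
cv2.imwrite("pics/s13.png",cv2.resize(a[:,:,::-1],(800,600),interpolation=cv2.INTER_CUBIC))
print(x-90,y-75,[project(c,[.582,.054,z])[0].round(1).tolist() for z in(.042,.192,.224)])
E
```

```text
253 129 [[342.8, 228.6], [344.0, 179.7], [344.2, 168.1]]
```

View pics/s13.png

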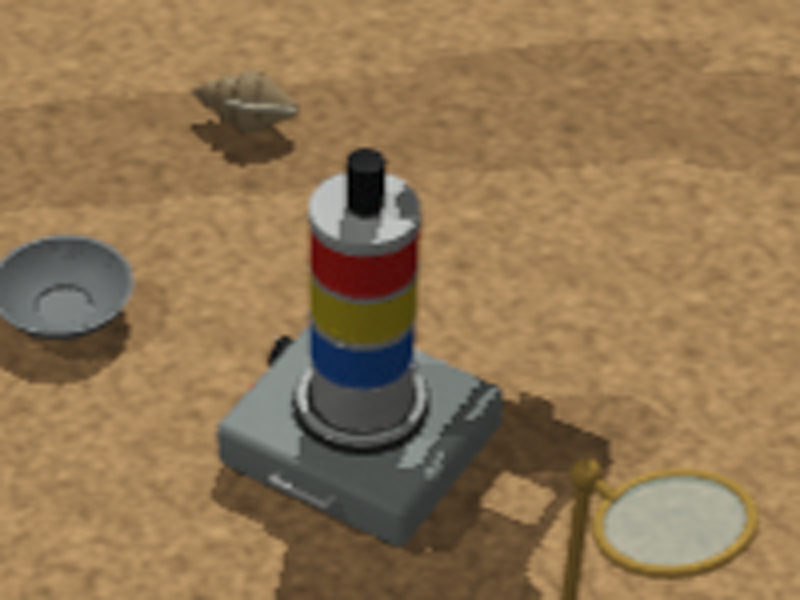

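The stack stands straight: steel pan in the seat, then blue, yellow, red and the lid. The knob top is at crop (365,160), i.e. about (344,169) px, where a fully seated stack would put it (predicted 168). Handing in.

```bash
python3 -c "
from bench import job
print(job.close_job())"
```

```text
the job is handed in; nothing more can be done
None
```

The sieve set is stacked in the shaker in the order asked (pan, blue, yellow, red, lid). Each piece was set down to contact at its home height and let go, with the shells, dish and magnifier never touched, and the job was handed in at about 39 s of the 122 s allowed; the hand-in returned no verdict.

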